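# Gauge the depth of a dowel bore with a depth rod and striker

## Robot

A 6-joint arm with a two-finger parallel gripper is mounted at the origin on the work surface. World frame = base frame: x ahead of the robot, y to its left, z up, the work surface at z = 0. Lengths are in m, angles in rad, forces in N, time in s.
With the tool pointing down it reaches from about 0.35 to 0.775 m from the base axis. Payload 5.5 kg.
Tool frame: the origin (TCP) lies midway between the tips of the shut fingers; the grasp point (between the pads) lies env.grasp_offset behind it (env.grasp_offset is the distance from the TCP to the grasp point, in m); z points along the fingers, y is the direction in which the jaws open and shut (so a half turn about z gives the same grasp; the last joint's range is limited). The gripper opens to 85 mm and grips with 20 to 120 N. Pads are 22 mm wide; open, the fingers measure 114 mm over their backs; the gripper's body (76 mm by 85 mm) begins 54 mm behind the grasp point. The pads swing forward as they close: fully open they stand 13 mm farther back than shut.
Start: joints at [-1.249, 0.313, 0.046, 1.304, 0, 1.431], TCP at [0.256, -0.515, 0.211] pointing down, gripper open.
Joint ranges: [-2.76, 2.76], [-0.86, 1.69], [-1.03, 1.26], [-2.2, 2.34], [-1.47, 1.5], [-3.14, 3.14]. Speed limits (rad/s): [2.57, 2.57, 3.14, 3.14, 3.14, 3.14].

## Interface

Orientations are given as a 3x3 rotation matrix whose columns are the frame's x, y, z axes.
In Python, from bench import readout, grab_frame, ticket, env gives the robot as it stands.
- The arm moves only by the tool arm_command, never from a script. Its argument "commands" is a list of rows, each an object with "delta_pos": the shift along the tool's x, y, z in m, a list of three; "rotation": the turn, a rotation vector about the tool's x, y, z in rad, a list of three; "jaw": the closure, from 0 (fully open) to 1 (shut). In form: [{"delta_pos": [tx, ty, tz], "rotation": [wx, wy, wz], "jaw": jaw}, ...]. A call has 1 to 8 rows; each row is the pose to reach, as a shift and turn from the pose commanded when the call began, along the tool's axes at that moment; what a row does not reach only later rows make up. A row lasts 1/8 s, in which the tool goes at most 62.5 mm and 10.7 degrees, less where a joint would pass 70% of its speed; a pose out of reach is approached as far as the arm can. A call with a gripper value outside its range is refused whole. The fingers move at their own pace and stop on an object; "grip_force" is the grip in N (left out, the last holds). Time passes only in rows, so rows that repeat a pose let the fingers close. It gives the time, the measured TCP pose, the force and the opening at its end, in the units of the state.
- readout.get_obs(): the state, without advancing time (a new reading comes with each control period).
- grab_frame(name): name is "side" or "top"; returns a dict with "frame" (400x640x3 uint8, red, green, blue), "mtx" (3x3 intrinsics, pixels), "R" (3x3) and "t" (3): a world point X has camera coordinates R X + t. Camera axes: x right, y down, z forward; pixel columns grow to the right and rows downward; lengths in m; the calibration is good to about 2 mm. A picture is of the moment at which its call begins. There is no depth.
- ticket.finish_job(): hands the job in, once; it reports no verdict.
The state is a dict: "t": time; "joint_positions": joint angles; "dq": joint speeds; "joint_torque": joint torques, N m; "tool_pos": TCP position; "tcp_rot": TCP orientation; "ft_force": force on the tool from outside, world axes, zero at the start; "torque": the same for the moment, N m; "width": finger opening in m.
Only numpy, scipy, OpenCV 4.12 (cv2) and the standard library are available. Lean on these libraries where they do the work, as an engineer would, in place of code of your own. Each camera call takes 0.05 s, during which the arm holds its last target. There are 200 camera calls.

## Task

Take the depth rod from its cradle and slide it, bevelled tip first, into the bore of the hardwood block until you feel it bottom, keeping a push of about 8 N on it for half a second before you let go. Only then slide the carriage up the rail against the rod's tail and press it there with about 10 N for half a second, so that the rod is pinched hard home between striker and bore bottom; leave both standing so, with the exposed length shown by the carriage. Never push the rod harder than 25 N and leave the glue bottle, spanner and push block where they are.

Things in the scene. Friction and masses are not known exactly. Their poses are not given: they have to be found in the camera images.
- fixture: The gauge fixture, fixed to the saw table: a dark steel base plate 430 x 85 x 12 mm along its own x axis, with a hardwood block (115 long, 85 wide, its top 82 mm above the table) on its -x end and a low steel rail (top 20 mm high) along its middle. Origin: centre of the base plate's underside. The block's end face that looks to +x carries the mouth of a level blind bore along x.
- bore_end: The closed bottom of the bore, part of the fixture and out of sight within the block. Its pose given here is just that of the fixture and says nothing of the depth: the bottom lies somewhere between 40 and 75 mm behind the mouth, different every time, and must be found by feel. It is rigid.
- mouth (a point): Centre of the bore's mouth on the block's face, 52 mm above the table, 90 mm from the fixture's origin towards its -x. x points straight out of the bore, along the rail to the carriage. The bore is 15.6 mm wide with a 3 mm chamfer at the mouth; the rod goes in towards -x.
- carriage: Steel carriage that slides along the fixture's x axis on the rail (friction about 2 N, stays where it is left, towards the block at most 75 mm from the mouth). Origin: on the table plane straight under its striker face; axes as the fixture's. It starts with its striker face 215 to 245 mm from the mouth, beyond where the rod's tail comes.
- striker_face (a point): Middle of the carriage's flat striker face (34 mm wide, from 29 to 69 mm above the table), at the height of the bore's axis; the face looks to -x, towards the bore.
- carriage_tab (a point): Grip point in the carriage's upright tab, 27 mm behind the striker face (+x), 72 mm above the table. The tab is 20 mm wide (across the rail), 30 mm long (along it), and its top is 85 mm above the table; the striker plate in front of it is 34 mm wide and 69 mm high, 12 mm thick; the foot below is 60 mm wide and 30 mm high.
- cradle: Fixed plywood cradle: base 150 x 60 x 10 mm along its x, two forks (12 mm thick, 36 mm wide, tops 42 mm above the table) 50 mm either side of its middle that hold the rod at both sides of its collar. Origin: centre of the underside.
- rod: The loose aluminium depth rod, 0.1 kg: a round bar of 14 mm diameter and 170 mm length along its x, lying level in the cradle with its axis 37 mm above the table; its square collar (18 x 18 mm, 36 mm long) is the place to grip. Origin: centre of the collar, on the bar's axis. -x points to the bevelled tip, +x to the tail. It lies roughly parallel to the bore (within 25 degrees), tip to the same side.
- rod_collar (a point): Centre of the rod's collar, on its axis: 100 mm from the tip and 70 mm from the tail, close to the balance point. Axes as the rod's.
- rod_tip (a point): Centre of the rod's tip end, bevelled 3 mm (over 4 mm of length).
- rod_tail (a point): Centre of the rod's flat tail end.
- glue: Bystander: white glue bottle, 60 mm wide, 160 mm tall, origin under its centre. Leave alone.
- spanner: Bystander: steel spanner lying flat. Leave alone.
- push_block: Bystander: wooden push block 140 x 60 mm with a handle, 55 mm tall. Leave alone.
Things that resemble listed ones, but are neither listed nor needed, are in the scene too. Of the things like the rod, leave any that is brown or yellow; of the rest the larger one is meant.

How it is judged:
On the way, in this order (a step that is already met when the one before it is completed fails the run):
1. the rod, in the bore and not touched by the carriage, is pressed on the bore's bottom with more than 3 N (contact force between rod and bore_end above 3 N and contact force between rod and carriage below 0.3 N and x of rod_tip in the frame of mouth below -0.036 m and angle between the x axis of rod and the x axis of fixture, either way round below 0.08 rad), for 0.4 s.
2. the fingers have let go of the rod, which stays in the bore (contact force between the fingers and rod below 0.1 N and contact force between rod and carriage below 0.3 N and x of rod_tip in the frame of mouth below -0.036 m and angle between the x axis of rod and the x axis of fixture, either way round below 0.08 rad), for 0.1 s.
3. the carriage presses the rod's tail with more than 4 N and the rod's tip presses the bore's bottom with more than 1.5 N (contact force between rod and carriage above 4 N and contact force between rod and bore_end above 1.5 N and contact force between the fingers and rod below 0.1 N and x of rod_tip in the frame of mouth below -0.036 m and angle between the x axis of rod and the x axis of fixture, either way round below 0.08 rad), for 0.4 s.
At the end, for the whole second after the job is handed in: The rod stands in the bore, tip more than 36 mm deep and in line with it within 0.08 rad, the striker face stands within 3 mm of the rod's tail, both at rest and released (x of rod_tip in the frame of mouth below -0.036 m and angle between the x axis of rod and the x axis of fixture, either way round below 0.08 rad and x of rod_tail in the frame of striker_face between -0.003 and 0.003 m and linear speed of each of rod, carriage below 0.01 m/s); the robot touches nothing.
It fails at once if the rod is pressed on the bore's bottom with more than 25 N (contact force between rod and bore_end above 25 N).
It fails at once if the carriage is pressed on the rod with more than 25 N (contact force between rod and carriage above 25 N).
It fails at once if the rod, not yet at the bottom, is pressed on the block with more than 25 N (contact force between rod and fixture above 25 N and contact force between rod and bore_end below 0.3 N and contact force between rod and carriage below 0.3 N).
It fails at once if the glue bottle, the spanner or the push block is moved more than 15 mm (distance of any of glue, spanner, push_block from where it was at the start of the episode above 0.015 m).
It also fails if it takes over 64 s, if anything falls off the work surface, if the arm or the gripper's body presses on something with over 40 N, if the wrist force passes 120 N, or if a joint passes its speed limit or range.

## Working session

There is one attempt and no reset: what is moved stays moved. The work goes in short steps, Python scripts to look and compute and a tool call to move; the robot and the scene stay as the last step left them, time stands still between calls to the robot, and variables do not carry over. Pictures are saved under pics/ and viewed, about 8 in all and at most 12, crops included, and the job is handed in when it is done.

Besides the shell and the picture viewer there is one more tool, called after "Call:" in YAML: its name, and indented under it one key for each argument. arm_command: Moves the arm, as the interface text tells. Its arguments: {"type":"object","properties":{"commands":{"type":"array","items":{"type":"object","properties":{"delta_pos":{"type":"array","items":{"type":"number"}},"rotation":{"type":"array","items":{"type":"number"}},"jaw":{"type":"number"}}}},"grip_force":{"type":"number"}},"required":["commands"]}

```bash
mkdir -p pics; ls; python3 - <<'E'
from bench import readout, grab_frame, env
import cv2, pickle
print(env.grasp_offset, readout.get_obs())
for n in("top","side"):
    f=grab_frame(n); pickle.dump(f,open(f"{n}0.pkl","wb"))
    cv2.imwrite(f"pics/{n}0.png",f["frame"][:,:,::-1]); print(n,f["mtx"].tolist(),f["R"].tolist(),f["t"].tolist())
E
```

```text
pics
0.0187 {'t': 0.0, 'joint_positions': array([-1.24859647e+00,  3.13979472e-01,  4.49638166e-02,  1.30360286e+00,
        2.38233746e-05,  1.43123057e+00]), 'dq': array([ 0.00065463, -0.00013982, -0.00018178, -0.0005796 ,  0.00101167,
        0.00103257]), 'joint_torque': array([ 1.79222770e-03, -4.80625999e+01,  2.98533511e+01,  1.92554161e-02,
        1.09015593e-04,  1.88556822e-05]), 'tool_pos': array([ 0.25601788, -0.5142391 ,  0.21021462]), 'tcp_rot': array([[ 8.95267351e-01,  4.45528971e-01, -5.54404259e-04],
       [ 4.45529229e-01, -8.95265710e-01,  1.73595993e-03],
       [ 2.77081318e-04, -1.80115155e-03, -9.99998340e-01]]), 'ft_force': array([ 0.63571668, -0.87841029, -1.17065238]), 'torque': array([-0.00616213, -0.02028786, -0.0428862 ]), 'width': 0.08532506041982889}
top [[492.0663448745277, 0.0, 322.49452854906394], [0.0, 492.0663448745277, 204.6546843171567], [0.0, 0.0, 1.0]] [[0.02814423740660765, -0.9995945780417174, 0.004310620651524257], [-0.9906249284066282, -0.028467869909028377, -0.1336107465820212], [0.13367929203942913, -0.0005098357024258509, -0.9910245137974103]] [-0.011722151381512412, 0.48454320712779314, 1.3670589381946219]
side [[380.45841259464936, 0.0, 321.87357948367423], [0.0, 380.45841259464936, 207.81833376440645], [0.0, 0.0, 1.0]] [[-0.7661408888832322, -0.6421045340386363, 0.027016767908779837], [-0.34318213949746396, 0.3732087424294131, -0.8619404003202304], [0.5433729451409541, -0.6696394566789516, -0.5062892854362651]] [0.3461072831440981, 0.24471847419136894, 0.819409349741369]
```

View pics/top0.png

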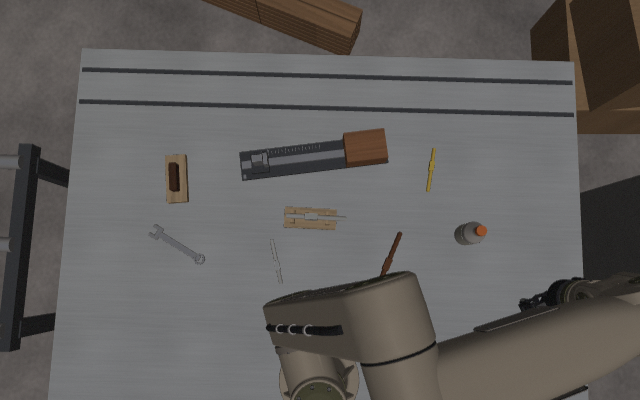

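View pics/side0.png

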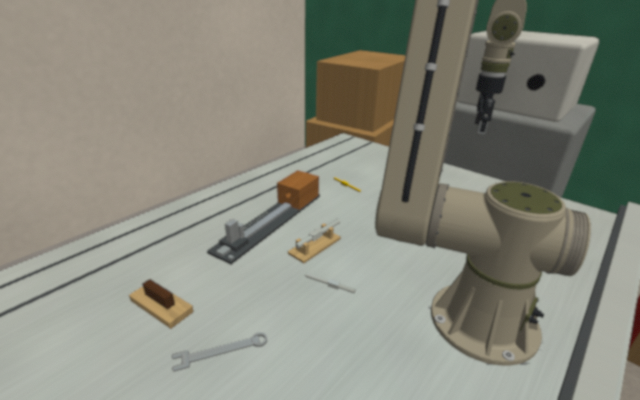

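Top view: fixture spans (240,165)–(388,148), with its block (and so -x) at the right. The rod is in its cradle, collar about (311,216) and tip about (346,216). The glue is at (470,233), and the spanner and push block are at the left. Next I'll zoom in.

```bash
cat > h.py <<'E'
import numpy as np, pickle, cv2
def ray(f,u,v,z):
    d=np.linalg.solve(f["mtx"],np.array([u,v,1.])); R=f["R"]; c=-R.T@f["t"]; w=R.T@d
    return c+w*(z-c[2])/w[2]
def proj(f,X):
    p=f["mtx"]@(f["R"]@np.asarray(X,float)+f["t"]); return p[:2]/p[2]
E
python3 - <<'E'
from h import *
f=pickle.load(open("top0.pkl","rb")); im=f["frame"][:,:,::-1]
c=im[120:240,232:392]; cv2.imwrite("pics/c0.png",cv2.resize(c,None,fx=5,fy=5,interpolation=cv2.INTER_CUBIC))
E
```

```text
(no output)
```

View pics/c0.png

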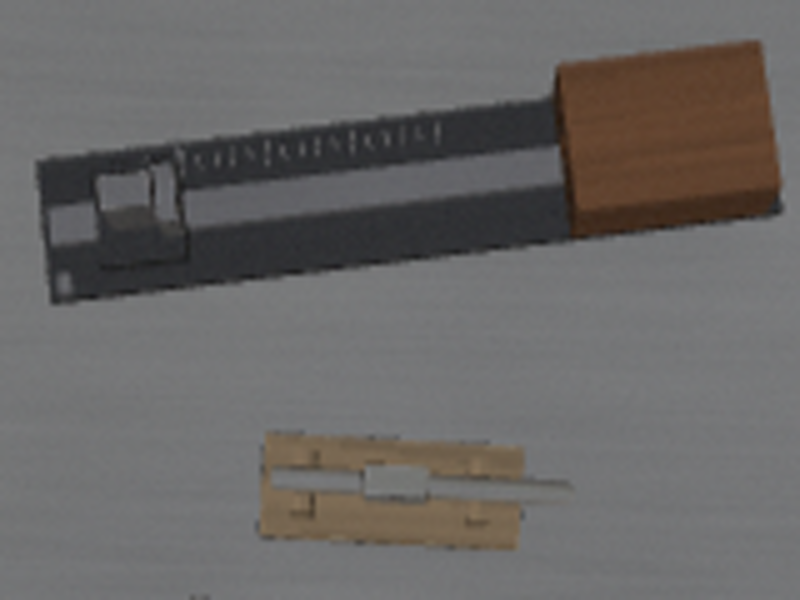

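```bash
cat > m.py <<'E'
from h import *
f=pickle.load(open("top0.pkl","rb")); im=f["frame"].astype(float); g=im.mean(2)
print("cam",-f["R"].T@f["t"])
def edge(profile,lo):   # half-level crossing with strongest step
    d=np.diff(profile); i=np.argmax(np.abs(d)); a=np.abs(d[max(i-1,0):i+2]); return lo+max(i-1,0)+0.5+(a*np.arange(len(a))).sum()/a.sum()
# plate edges per column (full px): crop/5 + (232,120)
U=lambda c:np.array(c)/5+np.array([232,120])
def line(p,q,half=3,n=60,skip=.05):
    p,q=U(p),U(q); pts=[]
    for s in np.linspace(skip,1-skip,n):
        m=p+s*(q-p); nrm=np.array([-(q-p)[1],(q-p)[0]]); nrm/=np.linalg.norm(nrm)
        t=np.arange(-half,half+.01,.5); P=m+t[:,None]*nrm
        pr=cv2.remap(G,P[:,0].astype(np.float32),P[:,1].astype(np.float32),cv2.INTER_LINEAR).ravel()
        d=np.abs(np.diff(pr)); k=(t[1:]+t[:-1])/2; w=d**2; pts.append(m+nrm*(w*k).sum()/w.sum())
    v=cv2.fitLine(np.float32(pts),cv2.DIST_HUBER,0,.01,.01).ravel(); return v
def wl(v,z):
    a=ray(f,v[2],v[3],z);b=ray(f,v[2]+20*v[0],v[3]+20*v[1],z); d=(b-a)/np.linalg.norm(b-a); return a,d
def X(v,w,z):
    A=np.array([[v[0],-w[0]],[v[1],-w[1]]]); s=np.linalg.solve(A,np.array([w[2]-v[2],w[3]-v[3]])); return ray(f,v[2]+s[0]*v[0],v[3]+s[0]*v[1],z)
G=np.float32(g)
up=line((37,160),(553,98)); lowp=line((52,302),(568,240)); left=line((37,160),(52,302),2)
bu=line((557,63),(762,42)); bl=line((557,63),(575,212),2,skip=.12); br=line((762,42),(781,188),2,skip=.12)
c1=X(up,left,.012); print("plate corners",c1, X(lowp,left,.012))
for n,v,z in(("up",up,.012),("low",lowp,0),("bu",bu,.082)): a,d=wl(v,z); print(n,a,d,np.arctan2(d[1],d[0]))
b1=X(bu,bl,.082);b2=X(bu,br,.082);print("block",b1,b2,np.linalg.norm(b1-b2))
a,d=wl(up,.012);a2,_=wl(lowp,0); a3,_=wl(bu,.082); n=np.array([-d[1],d[0]]); print("plate width",n@(a-a2)[:2]," blocktop vs platetop",n@(a3-a)[:2])
ang=np.arctan2(d[1],d[0]); 
# striker/ tab
for nm,p,z in (("striker top corners",(153,160),.069),("",(175,160),.069),("",(184,229),.069),("tab",(97,174),.085),("",(150,168),.085)): print(nm,ray(f,*U(p),z))
# rod
ru=line((275,467),(360,471),1.5,skip=.1);rl=line((275,487),(360,491),1.5,skip=.1)
tu=line((432,477),(560,482),1.5);tl=line((432,499),(560,500),1.5)
for nm,v in(("ru",ru),("rl",rl),("tu",tu),("tl",tl)): a,d=wl(v,.037); print(nm,a,d)
cl=line((366,466),(366,496),2,20,.15);cr=line((430,467),(430,499),2,20,.15);cu=line((366,464),(430,467),2,20,.15);cd=line((366,497),(430,500),2,20,.15)
C=[X(a,b,.046) for a in(cl,cr) for b in(cu,cd)];print("collar",np.array(C),np.mean(C,0))
print("tip",ray(f,*U((574,491)),.037),"tail",ray(f,*U((271,477)),.037))
E
python3 m.py
```

```text
cam [0.29758302 0.00277349 1.41957963]
plate corners [0.63656414 0.25194724 0.012     ] [0.55157416 0.23756977 0.012     ]
up [0.66023573 0.09949069 0.012     ] [ 0.15342967 -0.98815957  0.        ] -1.4167582174081443
low [0.58244056 0.05232633 0.        ] [ 0.15151109 -0.98845556  0.        ] -1.4186994949159282
bu [ 0.69257076 -0.10773673  0.082     ] [ 0.15225299 -0.98834155  0.        ] -1.4179488894313006
block [ 0.68369728 -0.05013492  0.082     ] [ 0.70110787 -0.16315495  0.082     ] 0.11435320685617198
plate width 0.08411045388725555  blocktop vs platetop 0.00015733606509974601
striker top corners [0.62409533 0.17443051 0.069     ]
 [0.62445602 0.16208396 0.069     ]
 [0.58510362 0.15534434 0.069     ]
tab [0.61137869 0.20307084 0.085     ]
 [0.61563835 0.17385806 0.085     ]
ru [0.45606025 0.08036024 0.037     ] [-0.06929496 -0.99759622  0.        ]
rl [0.44527874 0.06677897 0.037     ] [-0.00146257 -0.99999893  0.        ]
tu [ 0.4531493  -0.02211809  0.037     ] [-0.01674908 -0.99985972  0.        ]
tl [ 0.44245548 -0.02327039  0.037     ] [-0.03007024 -0.99954779  0.        ]
collar [[0.45962956 0.05290067 0.046     ]
 [0.44220268 0.05159008 0.046     ]
 [0.45978519 0.01559995 0.046     ]
 [0.4411127  0.01676697 0.046     ]] [0.45068253 0.03421442 0.046     ]
tip [ 0.44745111 -0.06766744  0.037     ] tail [0.45050441 0.10372549 0.037     ]
```

```bash
cat >> h.py <<'E'
FX=np.array([-.1525,.9883,0]); FX/=np.linalg.norm(FX)      # fixture +x
MOUTH=np.array([.6416,-.0564,.052])
RX=np.array([.022,.9998,0])                                  # rod +x in cradle
COL=np.array([.4507,.0342,.037])
def go(tcp,xaxis):
    from bench import readout
    from scipy.spatial.transform import Rotation as Ro
    o=readout.get_obs(); R=o["tcp_rot"]; x=xaxis/np.linalg.norm(xaxis); z=np.array([0,0,-1.]); T=np.c_[x,np.cross(z,x),z]
    print("dpos",np.round(R.T@(np.array(tcp)-o["tool_pos"]),4),"rot",np.round(Ro.from_matrix(R.T@T).as_rotvec(),4),"t",o["t"],"F",np.round(o["ft_force"],2),"w",round(o["width"],4),"tcp",np.round(o["tool_pos"],4))
E
python3 -c "
from h import *
go([.4507,.0342,.2],RX)"
```

```text
dpos [ 0.4187 -0.4043  0.0111] rot [-0.0014 -0.0011 -1.0871] t 0.1 F [-0.17  0.54 -0.43] w 0.0856 tcp [ 0.256  -0.5143  0.2103]
```

Call:
arm_command:
  commands:
    - {"delta_pos": [0.05,-0.05,0],"rotation": [0,0,-0.11],"jaw": 0}
    - {"delta_pos": [0.1,-0.1,0],"rotation": [0,0,-0.26],"jaw": 0}
    - {"delta_pos": [0.15,-0.14,0],"rotation": [0,0,-0.4],"jaw": 0}
    - {"delta_pos": [0.2,-0.19,0],"rotation": [0,0,-0.54],"jaw": 0}
    - {"delta_pos": [0.25,-0.24,0],"rotation": [0,0,-0.68],"jaw": 0}
    - {"delta_pos": [0.3,-0.29,0.003],"rotation": [0,0,-0.82],"jaw": 0}
    - {"delta_pos": [0.35,-0.34,0.006],"rotation": [0,0,-0.96],"jaw": 0}
    - {"delta_pos": [0.4187,-0.4043,0.0111],"rotation": [-0.0014,-0.0011,-1.0871],"jaw": 0}

```text
t: 1.1
tool_pos: [0.4232, -0.0419, 0.2039]
tcp_rot: [[0.018, 1.0, 0.001], [1.0, -0.018, -0.002], [-0.002, 0.001, -1.0]]
ft_force: [1.3, -1.1, 0.1]
width: 0.0858
```

Call:
arm_command:
  commands:
    - {"delta_pos": [0,0,0],"rotation": [0,0,0],"jaw": 0}
    - {"delta_pos": [0,0,0],"rotation": [0,0,0],"jaw": 0}
    - {"delta_pos": [0,0,0],"rotation": [0,0,0],"jaw": 0}

```text
t: 1.48
tool_pos: [0.4227, -0.0451, 0.2039]
tcp_rot: [[0.025, 1.0, 0.0], [1.0, -0.025, -0.002], [-0.002, 0.0, -1.0]]
ft_force: [0.2, -0.0, 0.4]
width: 0.0854
```

```bash
python3 -c "
from h import *
go([.4507,.0342,.2],RX); go([.4507,.0342,.0185],RX)"
```

```text
dpos [0.08   0.026  0.0037] rot [ 0.0003  0.0019 -0.0027] t 1.475 F [ 0.2  -0.04  0.4 ] w 0.0854 tcp [ 0.4227 -0.0451  0.2039]
dpos [0.0803 0.0259 0.1852] rot [ 0.0003  0.0019 -0.0027] t 1.475 F [ 0.2  -0.04  0.4 ] w 0.0854 tcp [ 0.4227 -0.0451  0.2039]
```

Call:
arm_command:
  commands:
    - {"delta_pos": [0.04,0.013,0.02],"rotation": [0,0,0],"jaw": 0}
    - {"delta_pos": [0.08,0.026,0.04],"rotation": [0.0003,0.0019,-0.0027],"jaw": 0}
    - {"delta_pos": [0.0803,0.0259,0.08],"rotation": [0.0003,0.0019,-0.0027],"jaw": 0}
    - {"delta_pos": [0.0803,0.0259,0.12],"rotation": [0.0003,0.0019,-0.0027],"jaw": 0}
    - {"delta_pos": [0.0803,0.0259,0.12],"rotation": [0.0003,0.0019,-0.0027],"jaw": 0}
    - {"delta_pos": [0.0803,0.0259,0.12],"rotation": [0.0003,0.0019,-0.0027],"jaw": 0}

```text
t: 2.22
tool_pos: [0.4516, 0.0345, 0.085]
tcp_rot: [[0.022, 1.0, 0.001], [1.0, -0.022, 0.0], [0.0, 0.001, -1.0]]
ft_force: [-0.1, -0.5, -0.2]
width: 0.0855
```

```bash
python3 - <<'E'
from h import *
go([.4507,.0342,.0185],RX)
from bench import grab_frame
s=grab_frame("side"); u,v=proj(s,COL).astype(int); print(u,v)
print([proj(s,COL+k*RX).round(1).tolist() for k in(-.1,0,.07)])
cv2.imwrite("pics/s1.png",cv2.resize(s["frame"][v-60:v+50,u-75:u+75,::-1],None,fx=5,fy=5,interpolation=cv2.INTER_CUBIC))
E
```

```text
dpos [-0.0003 -0.0009  0.0665] rot [ 0.0014 -0.0001  0.0003] t 2.225 F [-0.13 -0.48 -0.18] w 0.0855 tcp [0.4516 0.0345 0.085 ]
314 234
[[337.9, 219.8], [314.4, 234.2], [296.1, 245.4]]
```

View pics/s1.png

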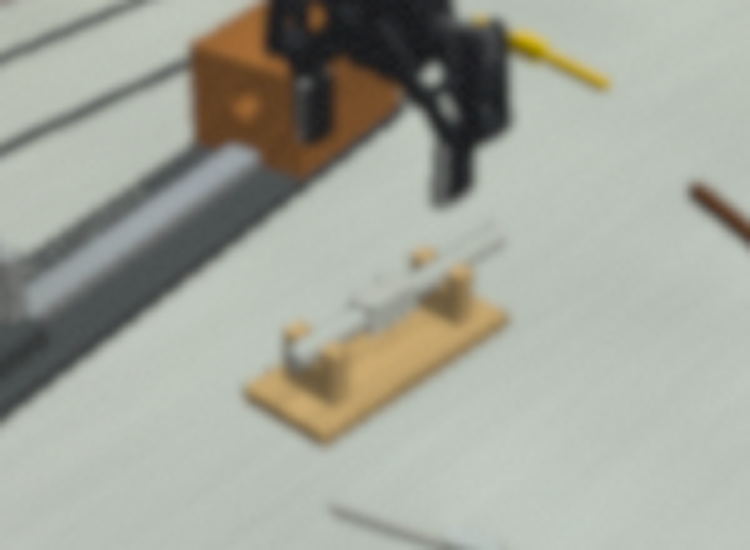

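The open gripper is over the cradle. The collar is about (317,235) in the side frame, against (314,234) predicted, and the mouth is about (288,195). That's close enough to descend and grip.

Call:
arm_command:
  commands:
    - {"delta_pos": [-0.0003,-0.0009,0.03],"rotation": [0.0014,0,0],"jaw": 0}
    - {"delta_pos": [-0.0003,-0.0009,0.0665],"rotation": [0.0014,0,0],"jaw": 0}
    - {"delta_pos": [-0.0003,-0.0009,0.0665],"rotation": [0.0014,0,0],"jaw": 0}
    - {"delta_pos": [-0.0003,-0.0009,0.0665],"rotation": [0.0014,0,0],"jaw": 0.5}
    - {"delta_pos": [-0.0003,-0.0009,0.0665],"rotation": [0.0014,0,0],"jaw": 0.6}
    - {"delta_pos": [-0.0003,-0.0009,0.0665],"rotation": [0.0014,0,0],"jaw": 0.65}
    - {"delta_pos": [-0.0003,-0.0009,0.0665],"rotation": [0.0014,0,0],"jaw": 0.7}
    - {"delta_pos": [-0.0003,-0.0009,0.0665],"rotation": [0.0014,0,0],"jaw": 0.7}
  grip_force: 50

```text
t: 3.28
tool_pos: [0.4499, 0.0354, 0.0175]
tcp_rot: [[0.019, 1.0, -0.001], [1.0, -0.019, 0.0], [0.0, -0.001, -1.0]]
ft_force: [0.0, 0.3, 0.7]
width: 0.0255
```

Call:
arm_command:
  commands:
    - {"delta_pos": [0,0,0],"rotation": [0,0,0],"jaw": 0.75}
    - {"delta_pos": [0,0,0],"rotation": [0,0,0],"jaw": 0.8}
    - {"delta_pos": [0,0,0],"rotation": [0,0,0],"jaw": 1}
    - {"delta_pos": [0,0,0],"rotation": [0,0,0],"jaw": 1}
    - {"delta_pos": [0,0,0],"rotation": [0,0,0],"jaw": 1}
  grip_force: 60

```text
t: 3.9
tool_pos: [0.4486, 0.0355, 0.0174]
tcp_rot: [[0.019, 1.0, -0.003], [1.0, -0.019, 0.0], [0.0, -0.003, -1.0]]
ft_force: [-3.6, 1.0, 6.7]
width: 0.0162
```

```bash
python3 - <<'E'
from h import *
go([.4507,.0342,.0185],RX)
E
```

```text
dpos [-0.0012  0.0021 -0.0011] rot [-0.0031 -0.0002  0.0027] t 3.9 F [-3.62  1.05  6.73] w 0.0162 tcp [0.4486 0.0355 0.0174]
```

Call:
arm_command:
  commands:
    - {"delta_pos": [0,0,-0.01],"rotation": [0,0,0],"jaw": 1}
    - {"delta_pos": [0,0,-0.03],"rotation": [0,0,0],"jaw": 1}
    - {"delta_pos": [0,0,-0.06],"rotation": [0,0,0],"jaw": 1}
    - {"delta_pos": [0,0,-0.1],"rotation": [0,0,0],"jaw": 1}
    - {"delta_pos": [0,0,-0.12],"rotation": [0,0,0],"jaw": 1}
    - {"delta_pos": [0,0,-0.12],"rotation": [0,0,0],"jaw": 1}

```text
t: 4.65
tool_pos: [0.4517, 0.0353, 0.1392]
tcp_rot: [[0.019, 1.0, 0.003], [1.0, -0.019, -0.0], [-0.0, 0.003, -1.0]]
ft_force: [-0.2, 0.8, -1.1]
width: 0.0159
```

```bash
python3 - <<'E'
from h import *
from bench import grab_frame
# pre-insertion: tip ~60 mm out of mouth -> collar 160 mm from mouth, raised 40 mm
go(MOUTH+.16*FX+[0,0,.04-.0187],FX)
ims=[]
for n in("side","top"):
    s=grab_frame(n); pickle.dump(s,open(n+"2.pkl","wb")); u,v=proj(s,[.449,.0355,.155]).astype(int); print(n,u,v)
    ims.append(cv2.resize(s["frame"][v-40:v+40,u-50:u+50,::-1],None,fx=4,fy=4,interpolation=cv2.INTER_CUBIC))
cv2.imwrite("pics/s2.png",np.hstack(ims))
E
```

```text
dpos [0.0696 0.164  0.0665] rot [ 0.0033  0.0003 -0.1723] t 4.65 F [-0.19  0.78 -1.11] w 0.0159 tcp [0.4517 0.0353 0.1392]
side 315 196
top 309 211
```

View pics/s2.png

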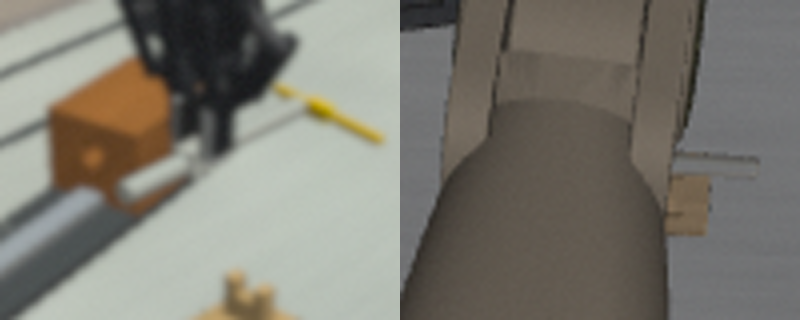

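```bash
python3 - <<'E'
from h import *
s=pickle.load(open("side2.pkl","rb"));t=pickle.load(open("top2.pkl","rb"))
print("mouth",proj(s,MOUTH), "gp",[.4517,.0353,.158])
P=[f["mtx"]@np.c_[f["R"],f["t"]] for f in(s,t)]
X=cv2.triangulatePoints(P[0],P[1],np.float64([342,183]),np.float64([348.3,212.75])).ravel();print("tip",X[:3]/X[3])
for z in(.15,.158,.165): print(ray(s,342,183,z),ray(s,295.5,203.5,z),ray(t,348.3,212.75,z))
g=np.array([.4505,.0353,.158])
for k in(-.1,.07): print(proj(s,g+k*RX),proj(t,g+k*RX))
E
```

```text
mouth [287.09166503 194.48444228] gp [0.4517, 0.0353, 0.158]
tip [ 0.44695137 -0.06646696  0.15559888]
[ 0.4499826  -0.07723105  0.15      ] [0.46580741 0.09058311 0.15      ] [ 0.44954676 -0.0655002   0.15      ]
[ 0.44061673 -0.06425025  0.158     ] [0.45617012 0.1006857  0.158     ] [ 0.44858919 -0.06506999  0.158     ]
[ 0.43242159 -0.05289205  0.165     ] [0.44773749 0.10952547 0.165     ] [ 0.44775132 -0.06469355  0.165     ]
[339.83266014 182.07101037] [348.1466475  212.85690598]
[295.43396551 204.77874278] [282.39590428 209.54624263]
```

```bash
python3 - <<'E'
from h import *
go(MOUTH+.122*FX+[0,0,.07-.019],FX)
E
```

```text
dpos [0.0321 0.1726 0.0337] rot [-0.0012 -0.0004 -0.1723] t 4.75 F [-0.71 -0.36 -0.36] w 0.0158 tcp [0.4498 0.0354 0.1369]
```

Call:
arm_command:
  commands:
    - {"delta_pos": [0.005,0.03,0],"rotation": [0,0,-0.04],"jaw": 1}
    - {"delta_pos": [0.015,0.08,0],"rotation": [0,0,-0.08],"jaw": 1}
    - {"delta_pos": [0.025,0.13,0],"rotation": [0,0,-0.13],"jaw": 1}
    - {"delta_pos": [0.032,0.172,0.01],"rotation": [-0.001,0,-0.1723],"jaw": 1}
    - {"delta_pos": [0.0321,0.1726,0.0337],"rotation": [-0.001,0,-0.1723],"jaw": 1}
    - {"delta_pos": [0.0321,0.1726,0.0337],"rotation": [-0.001,0,-0.1723],"jaw": 1}
    - {"delta_pos": [0.0321,0.1726,0.0337],"rotation": [-0.001,0,-0.1723],"jaw": 1}

```text
t: 5.62
tool_pos: [0.6222, 0.0641, 0.103]
tcp_rot: [[-0.152, 0.988, -0.002], [0.988, 0.152, 0.0], [0.001, -0.002, -1.0]]
ft_force: [-0.6, 0.3, -0.7]
width: 0.016
```

```bash
python3 - <<'E'
from h import *
go(MOUTH+.122*FX+[0,0,-.019],FX)
go(MOUTH+.122*FX+[0,0,-.019],FX)
from bench import grab_frame
ims=[]
g=MOUTH+.122*FX+[0,0,.07]
for n in("side","top"):
    s=grab_frame(n); pickle.dump(s,open(n+"3.pkl","wb")); u,v=proj(s,MOUTH+.04*FX).astype(int); print(n,u-50,v-40, proj(s,g-.1*FX),proj(s,g+.07*FX),proj(s,MOUTH))
    ims.append(cv2.resize(s["frame"][v-40:v+40,u-50:u+50,::-1],None,fx=4,fy=4,interpolation=cv2.INTER_CUBIC))
cv2.imwrite("pics/s3.png",np.hstack(ims))
go(MOUTH+.122*FX+[0,0,-.019],FX)
E
```

```text
dpos [-0.0001  0.0009  0.07  ] rot [-0.0018 -0.0006 -0.0001] t 5.625 F [-0.6   0.34 -0.74] w 0.016 tcp [0.6222 0.0641 0.103 ]
dpos [-0.0001  0.0009  0.07  ] rot [-0.0018 -0.0006 -0.0001] t 5.625 F [-0.6   0.34 -0.74] w 0.016 tcp [0.6222 0.0641 0.103 ]
side 229 159 [282.28818989 176.64124375] [243.83024449 199.91070113] [287.09166503 194.48444228]
top 280 111 [337.79799285 144.40451809] [275.33735328 151.98752436] [344.59430244 149.74139165]
dpos [ 0.0001 -0.0002  0.0714] rot [ 0.0009 -0.0002 -0.0002] t 5.725 F [ 0.39  0.32 -1.57] w 0.0159 tcp [0.6231 0.0641 0.1044]
```

View pics/s3.png

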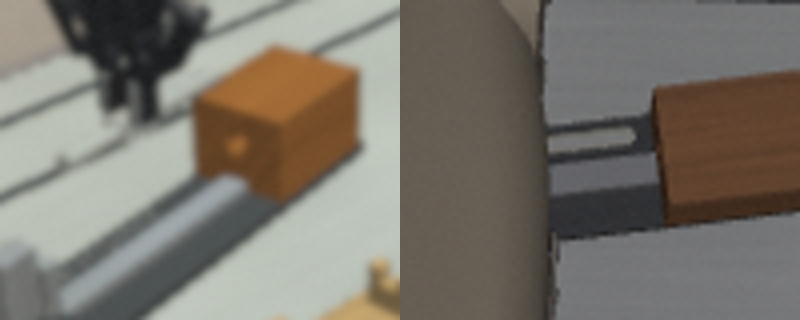

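Top view: the rod tip is at (339,144.8), against (337.8,144.4) predicted, so it is laterally aligned. Lowering to bore height.

Call:
arm_command:
  commands:
    - {"delta_pos": [0,0,0.025],"rotation": [0,0,0],"jaw": 1}
    - {"delta_pos": [0,0,0.05],"rotation": [0,0,0],"jaw": 1}
    - {"delta_pos": [0,0.0003,0.0707],"rotation": [0,0,0],"jaw": 1}
    - {"delta_pos": [0,0.0003,0.0707],"rotation": [0,0,0],"jaw": 1}
    - {"delta_pos": [0,0.0003,0.0707],"rotation": [0,0,0],"jaw": 1}

```text
t: 6.35
tool_pos: [0.6243, 0.0642, 0.0343]
tcp_rot: [[-0.152, 0.988, 0.002], [0.988, 0.152, 0.0], [-0.0, 0.002, -1.0]]
ft_force: [0.9, 0.7, -1.2]
width: 0.0159
```

```bash
python3 - <<'E'
from h import *
from bench import grab_frame
ims=[]
g=MOUTH+.122*FX
for n in("side","top"):
    for k in(1,2): go(MOUTH+.122*FX+[0,0,-.019],FX)
    s=grab_frame(n); pickle.dump(s,open(n+"4.pkl","wb")); u,v=proj(s,MOUTH+.03*FX).astype(int); print(n,u-40,v-40, proj(s,g-.1*FX),proj(s,g+.07*FX),proj(s,MOUTH))
    ims.append(cv2.resize(s["frame"][v-40:v+40,u-40:u+40,::-1],None,fx=5,fy=5,interpolation=cv2.INTER_CUBIC))
cv2.imwrite("pics/s4.png",np.hstack(ims))
go(MOUTH+.122*FX+[0,0,-.019],FX)
E
```

```text
dpos [ 0.0002 -0.0013  0.0013] rot [ 0.0021  0.     -0.    ] t 6.35 F [ 0.86  0.72 -1.24] w 0.0159 tcp [0.6243 0.0642 0.0343]
dpos [ 0.0002 -0.0013  0.0013] rot [ 0.0021  0.     -0.    ] t 6.35 F [ 0.86  0.72 -1.24] w 0.0159 tcp [0.6243 0.0642 0.0343]
side 241 158 [282.87576268 197.32759478] [245.80454276 222.32796792] [287.09166503 194.48444228]
dpos [ 0.0002 -0.0016  0.0015] rot [ 0.0027  0.0001 -0.    ] t 6.4 F [-0.97 -1.16 -1.13] w 0.0156 tcp [0.6246 0.0642 0.0345]
dpos [ 0.0002 -0.0016  0.0015] rot [ 0.0027  0.0001 -0.    ] t 6.4 F [-0.97 -1.16 -1.13] w 0.0156 tcp [0.6246 0.0642 0.0345]
top 294 111 [336.93416464 150.67338884] [277.57228435 157.89585758] [344.59430244 149.74139165]
dpos [ 0.0002 -0.0016  0.0015] rot [ 0.0027  0.0002 -0.0001] t 6.45 F [ 0.16 -0.73 -1.34] w 0.0159 tcp [0.6246 0.0642 0.0345]
```

View pics/s4.png

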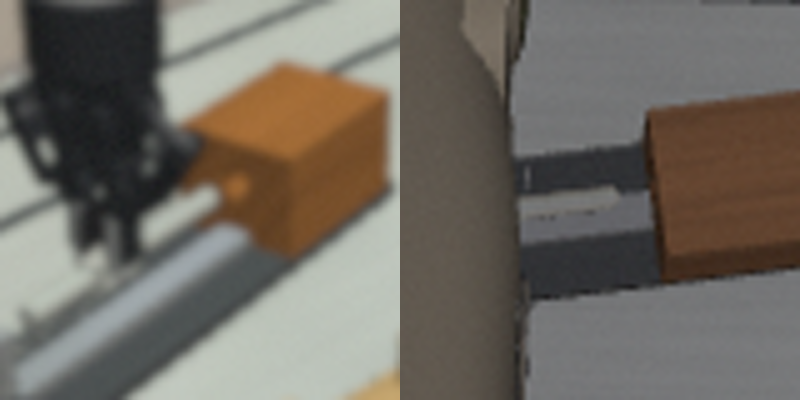

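Top view: the tip is at (337.6,150.4), against (336.9,150.7) predicted. In the side view the tip at (284.6,197) points at the mouth at (288.4,195). I'll apply the ~1.5 mm corrections and advance.

Call:
arm_command:
  commands:
    - {"delta_pos": [0,-0.0015,0.0014],"rotation": [0.002,0,0],"jaw": 1}
    - {"delta_pos": [-0.005,-0.0015,0.0014],"rotation": [0.002,0,0],"jaw": 1}
    - {"delta_pos": [-0.01,-0.0015,0.0014],"rotation": [0.002,0,0],"jaw": 1}
    - {"delta_pos": [-0.015,-0.0015,0.0014],"rotation": [0.002,0,0],"jaw": 1}
    - {"delta_pos": [-0.018,-0.0015,0.0014],"rotation": [0.002,0,0],"jaw": 1}
    - {"delta_pos": [-0.018,-0.0015,0.0014],"rotation": [0.002,0,0],"jaw": 1}

```text
t: 7.2
tool_pos: [0.6247, 0.0459, 0.0313]
tcp_rot: [[-0.152, 0.988, -0.002], [0.988, 0.152, 0.0], [0.0, -0.002, -1.0]]
ft_force: [0.2, 0.1, -1.3]
width: 0.0159
```

```bash
python3 - <<'E'
from h import *
go(MOUTH+.104*FX+[0,0,-.019],FX)
E
```

```text
dpos [ 0.0004  0.0011 -0.0017] rot [-0.0021 -0.0004 -0.0005] t 7.2 F [ 0.2   0.12 -1.34] w 0.0159 tcp [0.6247 0.0459 0.0313]
```

Call:
arm_command:
  commands:
    - {"delta_pos": [0,0.0005,-0.0008],"rotation": [-0.001,0,0],"jaw": 1}
    - {"delta_pos": [-0.001,0.0005,-0.0008],"rotation": [-0.001,0,0],"jaw": 1}
    - {"delta_pos": [-0.002,0.0005,-0.0008],"rotation": [-0.001,0,0],"jaw": 1}
    - {"delta_pos": [-0.003,0.0005,-0.0008],"rotation": [-0.001,0,0],"jaw": 1}

```text
t: 7.7
tool_pos: [0.6256, 0.0434, 0.0322]
tcp_rot: [[-0.153, 0.988, -0.001], [0.988, 0.153, 0.0], [0.0, -0.001, -1.0]]
ft_force: [-0.1, -0.2, -1.2]
width: 0.016
```

Call:
arm_command:
  commands:
    - {"delta_pos": [-0.001,0,0],"rotation": [0,0,0],"jaw": 1}
    - {"delta_pos": [-0.002,0,0],"rotation": [0,0,0],"jaw": 1}
    - {"delta_pos": [-0.003,0,0],"rotation": [0,0,0],"jaw": 1}

```text
t: 8.07
tool_pos: [0.6261, 0.0403, 0.0321]
tcp_rot: [[-0.152, 0.988, -0.001], [0.988, 0.152, 0.0], [0.0, -0.001, -1.0]]
ft_force: [-0.3, -0.4, -0.7]
width: 0.0161
```

Call:
arm_command:
  commands:
    - {"delta_pos": [-0.001,0,0],"rotation": [0,0,0],"jaw": 1}
    - {"delta_pos": [-0.002,0,0],"rotation": [0,0,0],"jaw": 1}
    - {"delta_pos": [-0.003,0,0],"rotation": [0,0,0],"jaw": 1}

```text
t: 8.45
tool_pos: [0.6266, 0.0373, 0.0322]
tcp_rot: [[-0.152, 0.988, -0.001], [0.988, 0.152, 0.0], [0.0, -0.001, -1.0]]
ft_force: [-0.2, -0.1, -0.2]
width: 0.0161
```

Call:
arm_command:
  commands:
    - {"delta_pos": [-0.0015,0,0],"rotation": [0,0,0],"jaw": 1}
    - {"delta_pos": [-0.003,0,0],"rotation": [0,0,0],"jaw": 1}
    - {"delta_pos": [-0.0045,0,0],"rotation": [0,0,0],"jaw": 1}
    - {"delta_pos": [-0.006,0,0],"rotation": [0,0,0],"jaw": 1}

```text
t: 8.95
tool_pos: [0.6275, 0.0314, 0.0322]
tcp_rot: [[-0.153, 0.988, -0.001], [0.988, 0.153, 0.0], [0.0, -0.001, -1.0]]
ft_force: [-0.7, 0.8, -1.4]
width: 0.0161
```

Call:
arm_command:
  commands:
    - {"delta_pos": [-0.0015,0,0],"rotation": [0,0,0],"jaw": 1}
    - {"delta_pos": [-0.003,0,0],"rotation": [0,0,0],"jaw": 1}
    - {"delta_pos": [-0.0045,0,0],"rotation": [0,0,0],"jaw": 1}
    - {"delta_pos": [-0.006,0,0],"rotation": [0,0,0],"jaw": 1}

```text
t: 9.45
tool_pos: [0.6284, 0.0255, 0.0321]
tcp_rot: [[-0.153, 0.988, -0.001], [0.988, 0.153, 0.0], [0.0, -0.001, -1.0]]
ft_force: [-0.2, 0.9, -1.5]
width: 0.0161
```

Call:
arm_command:
  commands:
    - {"delta_pos": [-0.0015,0,0],"rotation": [0,0,0],"jaw": 1}
    - {"delta_pos": [-0.003,0,0],"rotation": [0,0,0],"jaw": 1}
    - {"delta_pos": [-0.0045,0,0],"rotation": [0,0,0],"jaw": 1}
    - {"delta_pos": [-0.006,0,0],"rotation": [0,0,0],"jaw": 1}

```text
t: 9.95
tool_pos: [0.6294, 0.0195, 0.0322]
tcp_rot: [[-0.153, 0.988, -0.001], [0.988, 0.153, 0.0], [0.0, -0.001, -1.0]]
ft_force: [0.1, 0.2, -0.7]
width: 0.0158
```

Call:
arm_command:
  commands:
    - {"delta_pos": [-0.0015,0,0],"rotation": [0,0,0],"jaw": 1}
    - {"delta_pos": [-0.003,0,0],"rotation": [0,0,0],"jaw": 1}
    - {"delta_pos": [-0.0045,0,0],"rotation": [0,0,0],"jaw": 1}
    - {"delta_pos": [-0.006,0,0],"rotation": [0,0,0],"jaw": 1}
    - {"delta_pos": [-0.0075,0,0],"rotation": [0,0,0],"jaw": 1}
    - {"delta_pos": [-0.009,0,0],"rotation": [0,0,0],"jaw": 1}
    - {"delta_pos": [-0.01,0,0],"rotation": [0,0,0],"jaw": 1}

```text
t: 10.82
tool_pos: [0.6309, 0.0096, 0.0322]
tcp_rot: [[-0.152, 0.988, -0.001], [0.988, 0.152, 0.0], [0.0, -0.001, -1.0]]
ft_force: [0.2, 0.7, -1.6]
width: 0.016
```

Call:
arm_command:
  commands:
    - {"delta_pos": [-0.001,0,0],"rotation": [0,0,0],"jaw": 1}
    - {"delta_pos": [-0.002,0,0],"rotation": [0,0,0],"jaw": 1}
    - {"delta_pos": [-0.003,0,0],"rotation": [0,0,0],"jaw": 1}

```text
t: 11.2
tool_pos: [0.6313, 0.0067, 0.0321]
tcp_rot: [[-0.153, 0.988, -0.001], [0.988, 0.153, 0.0], [0.0, -0.001, -1.0]]
ft_force: [0.7, -0.5, -1.1]
width: 0.0156
```

```bash
python3 - <<'E'
from h import *
go(MOUTH+.060*FX+[0,0,-.019],FX)
E
```

```text
dpos [-0.004   0.0006 -0.0009] rot [-0.001  -0.0003  0.    ] t 11.2 F [ 0.71 -0.54 -1.06] w 0.0156 tcp [0.6313 0.0067 0.0321]
```

Call:
arm_command:
  commands:
    - {"delta_pos": [-0.001,0,0],"rotation": [0,0,0],"jaw": 1}
    - {"delta_pos": [-0.002,0,0],"rotation": [0,0,0],"jaw": 1}

```text
t: 11.45
tool_pos: [0.6316, 0.0047, 0.0322]
tcp_rot: [[-0.152, 0.988, -0.001], [0.988, 0.152, 0.0], [0.0, -0.001, -1.0]]
ft_force: [-0.5, 0.1, -1.0]
width: 0.016
```

Call:
arm_command:
  commands:
    - {"delta_pos": [-0.001,0,0],"rotation": [0,0,0],"jaw": 1}
    - {"delta_pos": [-0.002,0,0],"rotation": [0,0,0],"jaw": 1}

```text
t: 11.7
tool_pos: [0.6319, 0.0028, 0.0321]
tcp_rot: [[-0.153, 0.988, -0.001], [0.988, 0.153, 0.0], [0.0, -0.001, -1.0]]
ft_force: [-0.4, -1.2, -1.4]
width: 0.016
```

Call:
arm_command:
  commands:
    - {"delta_pos": [-0.001,0,0],"rotation": [0,0,0],"jaw": 1}
    - {"delta_pos": [-0.002,0,0],"rotation": [0,0,0],"jaw": 1}

```text
t: 11.95
tool_pos: [0.6322, 0.0008, 0.0321]
tcp_rot: [[-0.153, 0.988, -0.001], [0.988, 0.153, 0.0], [0.0, -0.001, -1.0]]
ft_force: [0.2, 0.5, -0.8]
width: 0.0157
```

Call:
arm_command:
  commands:
    - {"delta_pos": [-0.001,0,0],"rotation": [0,0,0],"jaw": 1}
    - {"delta_pos": [-0.002,0,0],"rotation": [0,0,0],"jaw": 1}

```text
t: 12.2
tool_pos: [0.6325, -0.0012, 0.0321]
tcp_rot: [[-0.153, 0.988, -0.001], [0.988, 0.153, 0.0], [0.0, -0.001, -1.0]]
ft_force: [-0.0, -1.0, -2.1]
width: 0.0163
```

Call:
arm_command:
  commands:
    - {"delta_pos": [-0.001,0,0],"rotation": [0,0,0],"jaw": 1}
    - {"delta_pos": [-0.002,0,0],"rotation": [0,0,0],"jaw": 1}

```text
t: 12.45
tool_pos: [0.6328, -0.0032, 0.0322]
tcp_rot: [[-0.153, 0.988, -0.001], [0.988, 0.153, 0.0], [0.0, -0.001, -1.0]]
ft_force: [-0.8, 0.2, -1.2]
width: 0.0161
```

Call:
arm_command:
  commands:
    - {"delta_pos": [-0.001,0,0],"rotation": [0,0,0],"jaw": 1}
    - {"delta_pos": [-0.002,0,0],"rotation": [0,0,0],"jaw": 1}

```text
t: 12.7
tool_pos: [0.6331, -0.0051, 0.0321]
tcp_rot: [[-0.153, 0.988, -0.001], [0.988, 0.153, 0.0], [0.0, -0.001, -1.0]]
ft_force: [1.1, 0.2, -0.7]
width: 0.0159
```

Call:
arm_command:
  commands:
    - {"delta_pos": [-0.001,0,0],"rotation": [0,0,0],"jaw": 1}
    - {"delta_pos": [-0.002,0,0],"rotation": [0,0,0],"jaw": 1}

```text
t: 12.95
tool_pos: [0.6334, -0.0071, 0.0321]
tcp_rot: [[-0.153, 0.988, -0.001], [0.988, 0.153, 0.0], [0.0, -0.001, -1.0]]
ft_force: [-0.7, 2.7, -0.4]
width: 0.0164
```

Call:
arm_command:
  commands:
    - {"delta_pos": [-0.0007,0,0],"rotation": [0,0,0],"jaw": 1}
    - {"delta_pos": [-0.0007,0,0],"rotation": [0,0,0],"jaw": 1}

```text
t: 13.2
tool_pos: [0.6333, -0.0071, 0.032]
tcp_rot: [[-0.153, 0.988, -0.001], [0.988, 0.153, 0.001], [0.001, -0.001, -1.0]]
ft_force: [-0.2, 4.1, -1.8]
width: 0.0157
```

Call:
arm_command:
  commands:
    - {"delta_pos": [-0.0006,0,0],"rotation": [0,0,0],"jaw": 1}
    - {"delta_pos": [-0.0006,0,0],"rotation": [0,0,0],"jaw": 1}

```text
t: 13.45
tool_pos: [0.6333, -0.0071, 0.032]
tcp_rot: [[-0.153, 0.988, -0.002], [0.988, 0.153, 0.002], [0.002, -0.001, -1.0]]
ft_force: [0.1, 5.4, -0.2]
width: 0.0161
```

Call:
arm_command:
  commands:
    - {"delta_pos": [-0.0012,0,0],"rotation": [0,0,0],"jaw": 1}
    - {"delta_pos": [-0.0012,0,0],"rotation": [0,0,0],"jaw": 1}
    - {"delta_pos": [-0.0012,0,0],"rotation": [0,0,0],"jaw": 1}

```text
t: 13.82
tool_pos: [0.6331, -0.0072, 0.032]
tcp_rot: [[-0.154, 0.988, -0.002], [0.988, 0.154, 0.004], [0.004, -0.001, -1.0]]
ft_force: [-1.0, 8.5, 0.1]
width: 0.0162
```

Call:
arm_command:
  commands:
    - {"delta_pos": [0,0,0],"rotation": [0,0,0],"jaw": 1}
    - {"delta_pos": [0,0,0],"rotation": [0,0,0],"jaw": 1}
    - {"delta_pos": [0,0,0],"rotation": [0,0,0],"jaw": 1}
    - {"delta_pos": [0,0,0],"rotation": [0,0,0],"jaw": 1}
    - {"delta_pos": [0,0,0],"rotation": [0,0,0],"jaw": 1}
    - {"delta_pos": [0,0,0],"rotation": [0,0,0],"jaw": 1}

```text
t: 14.58
tool_pos: [0.6331, -0.0072, 0.032]
tcp_rot: [[-0.154, 0.988, -0.002], [0.988, 0.154, 0.004], [0.004, -0.001, -1.0]]
ft_force: [-0.2, 8.4, 0.6]
width: 0.0158
```

Call:
arm_command:
  commands:
    - {"delta_pos": [0.001,0,0],"rotation": [0,0,0],"jaw": 1}
    - {"delta_pos": [0.002,0,0],"rotation": [0,0,0],"jaw": 1}
    - {"delta_pos": [0.002,0,0],"rotation": [0,0,0],"jaw": 0.6}
    - {"delta_pos": [0.002,0,0],"rotation": [0,0,0],"jaw": 0.4}
    - {"delta_pos": [0.002,0,0],"rotation": [0,0,0],"jaw": 0.4}
    - {"delta_pos": [0.002,0,0],"rotation": [0,0,0],"jaw": 0.4}
    - {"delta_pos": [0.002,0,0],"rotation": [0,0,0],"jaw": 0.4}

```text
t: 15.45
tool_pos: [0.6335, -0.0077, 0.0322]
tcp_rot: [[-0.152, 0.988, -0.001], [0.988, 0.152, 0.0], [0.0, -0.001, -1.0]]
ft_force: [0.7, 0.6, 0.8]
width: 0.0512
```

Call:
arm_command:
  commands:
    - {"delta_pos": [0,0,-0.01],"rotation": [0,0,0],"jaw": 0.4}
    - {"delta_pos": [0,0,-0.03],"rotation": [0,0,0],"jaw": 0.4}
    - {"delta_pos": [0,0,-0.06],"rotation": [0,0,0],"jaw": 0.4}
    - {"delta_pos": [0,0,-0.1],"rotation": [0,0,0],"jaw": 0.4}
    - {"delta_pos": [0.06,0,-0.1],"rotation": [0,0,0],"jaw": 0.4}
    - {"delta_pos": [0.12,0,-0.1],"rotation": [0,0,0],"jaw": 0.4}
    - {"delta_pos": [0.18,0,-0.1],"rotation": [0,0,0],"jaw": 0.4}
    - {"delta_pos": [0.18,0,-0.1],"rotation": [0,0,0],"jaw": 0.4}

```text
t: 16.45
tool_pos: [0.6052, 0.1746, 0.1331]
tcp_rot: [[-0.159, 0.987, -0.0], [0.987, 0.159, 0.001], [0.001, -0.0, -1.0]]
ft_force: [-0.7, -2.0, -0.5]
width: 0.0512
```

```bash
python3 - <<'E'
from h import *
from bench import grab_frame
ims=[]
for n in("side","top"):
    s=grab_frame(n); pickle.dump(s,open(n+"5.pkl","wb")); u,v=proj(s,MOUTH+.13*FX).astype(int); print(n,u-60,v-45,[proj(s,MOUTH+k*FX).round(1).tolist() for k in(.0,.05,.12,.218)])
    ims.append(cv2.resize(s["frame"][v-45:v+45,u-60:u+40,::-1],None,fx=4,fy=4,interpolation=cv2.INTER_CUBIC))
cv2.imwrite("pics/s5.png",np.hstack(ims))
go(MOUTH+.245*FX+[0,0,.09],FX)
E
```

```text
side 200 167 [[287.1, 194.5], [277.3, 201.1], [262.6, 211.0], [239.3, 226.7]]
top 239 110 [[344.6, 149.7], [327.2, 151.9], [302.8, 154.8], [268.5, 159.0]]
dpos [ 0.0148  0.0004 -0.0092] rot [-0.0003  0.0002  0.0019] t 16.55 F [-0.26 -0.37  0.35] w 0.0512 tcp [0.6061 0.171  0.1328]
```

View pics/s5.png

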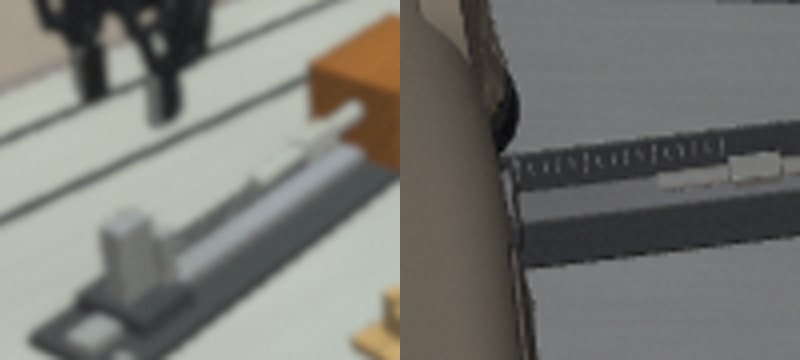

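The rod stands in the bore and is released, with its tail about (303.5,155) in the top view, or ~118 mm from the mouth. The carriage is untouched with its striker at ~218 mm, so I'll grip its tab next.

Call:
arm_command:
  commands:
    - {"delta_pos": [0.0148,0.0004,0],"rotation": [0,0,0.0019],"jaw": 0.4}
    - {"delta_pos": [0.0148,0.0004,0.03],"rotation": [0,0,0.0019],"jaw": 0.4}
    - {"delta_pos": [0.0148,0.0004,0.06],"rotation": [0,0,0.0019],"jaw": 0.4}
    - {"delta_pos": [0.0148,0.0004,0.0798],"rotation": [0,0,0.0019],"jaw": 0.4}
    - {"delta_pos": [0.0148,0.0004,0.0798],"rotation": [0,0,0.0019],"jaw": 0.4}
    - {"delta_pos": [0.0148,0.0004,0.0798],"rotation": [0,0,0.0019],"jaw": 0.4}

```text
t: 17.3
tool_pos: [0.605, 0.1847, 0.0533]
tcp_rot: [[-0.15, 0.989, 0.0], [0.989, 0.15, 0.0], [0.0, 0.0, -1.0]]
ft_force: [-0.0, -0.3, -0.1]
width: 0.0508
```

```bash
python3 - <<'E'
from h import *
go(MOUTH+.245*FX+[0,0,.001],FX)
E
```

```text
dpos [ 0.0012 -0.0006  0.0003] rot [ 0.0001 -0.0004 -0.003 ] t 17.3 F [-0.04 -0.32 -0.07] w 0.0508 tcp [0.605  0.1847 0.0533]
```

Call:
arm_command:
  commands:
    - {"delta_pos": [0.001,-0.0005,0],"rotation": [0,0,-0.003],"jaw": 0.6}
    - {"delta_pos": [0.001,-0.0005,0],"rotation": [0,0,-0.003],"jaw": 0.7}
    - {"delta_pos": [0.001,-0.0005,0],"rotation": [0,0,-0.003],"jaw": 1}
    - {"delta_pos": [0.001,-0.0005,0],"rotation": [0,0,-0.003],"jaw": 1}
    - {"delta_pos": [0.001,-0.0005,0],"rotation": [0,0,-0.003],"jaw": 1}
    - {"delta_pos": [0.001,-0.0005,0],"rotation": [0,0,-0.003],"jaw": 1}
  grip_force: 60

```text
t: 18.05
tool_pos: [0.6032, 0.186, 0.0535]
tcp_rot: [[-0.154, 0.988, -0.001], [0.988, 0.154, 0.0], [0.0, -0.001, -1.0]]
ft_force: [-2.1, -0.7, 5.6]
width: 0.0182
```

Call:
arm_command:
  commands:
    - {"delta_pos": [-0.005,0,0],"rotation": [0,0,0],"jaw": 1}
    - {"delta_pos": [-0.01,0,0],"rotation": [0,0,0],"jaw": 1}
    - {"delta_pos": [-0.015,0,0],"rotation": [0,0,0],"jaw": 1}
    - {"delta_pos": [-0.02,0,0],"rotation": [0,0,0],"jaw": 1}

```text
t: 18.55
tool_pos: [0.6061, 0.1668, 0.0535]
tcp_rot: [[-0.154, 0.988, -0.001], [0.988, 0.154, 0.001], [0.002, -0.001, -1.0]]
ft_force: [-3.2, 0.9, 6.4]
width: 0.018
```

Call:
arm_command:
  commands:
    - {"delta_pos": [-0.008,0,0],"rotation": [0,0,0],"jaw": 1}
    - {"delta_pos": [-0.016,0,0],"rotation": [0,0,0],"jaw": 1}
    - {"delta_pos": [-0.024,0,0],"rotation": [0,0,0],"jaw": 1}
    - {"delta_pos": [-0.032,0,0],"rotation": [0,0,0],"jaw": 1}
    - {"delta_pos": [-0.04,0,0],"rotation": [0,0,0],"jaw": 1}
    - {"delta_pos": [-0.048,0,0],"rotation": [0,0,0],"jaw": 1}
    - {"delta_pos": [-0.056,0,0],"rotation": [0,0,0],"jaw": 1}
    - {"delta_pos": [-0.06,0,0],"rotation": [0,0,0],"jaw": 1}

```text
t: 19.55
tool_pos: [0.6153, 0.1072, 0.0535]
tcp_rot: [[-0.154, 0.988, -0.001], [0.988, 0.154, 0.001], [0.001, -0.001, -1.0]]
ft_force: [-4.0, 1.5, 5.7]
width: 0.0182
```

```bash
python3 - <<'E'
from h import *
from bench import grab_frame
go(MOUTH+.145*FX+[0,0,.001],FX)
s=grab_frame("side"); u,v=proj(s,MOUTH+.1*FX).astype(int)
cv2.imwrite("pics/s6.png",cv2.resize(s["frame"][v-45:v+45,u-50:u+50,::-1],None,fx=6,fy=6,interpolation=cv2.INTER_CUBIC))
E
```

```text
dpos [-0.0207  0.0011  0.0005] rot [-0.0012 -0.0013  0.0012] t 19.55 F [-3.96  1.53  5.72] w 0.0182 tcp [0.6153 0.1072 0.0535]
```

View pics/s6.png

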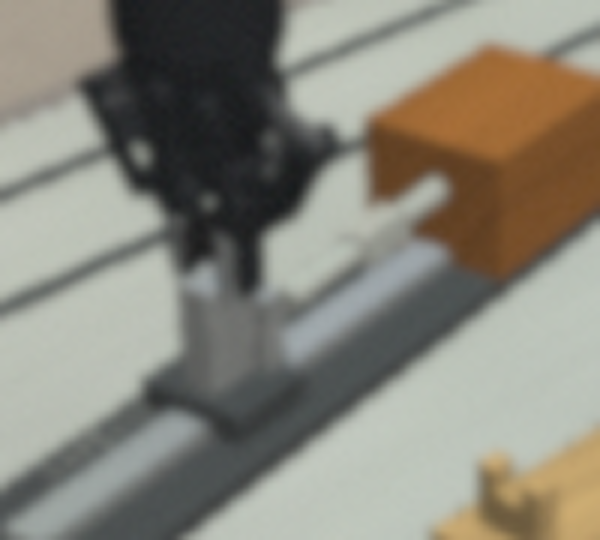

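The carriage has followed, with the gripper on its tab; the striker (crop 265,330) is ~20 mm short of the rod's tail (crop 290,290). Next I'll approach slowly.

Call:
arm_command:
  commands:
    - {"delta_pos": [-0.002,0,0],"rotation": [0,0,0],"jaw": 1}
    - {"delta_pos": [-0.004,0,0],"rotation": [0,0,0],"jaw": 1}
    - {"delta_pos": [-0.006,0,0],"rotation": [0,0,0],"jaw": 1}
    - {"delta_pos": [-0.008,0,0],"rotation": [0,0,0],"jaw": 1}
    - {"delta_pos": [-0.01,0,0],"rotation": [0,0,0],"jaw": 1}
    - {"delta_pos": [-0.011,0,0],"rotation": [0,0,0],"jaw": 1}

```text
t: 20.35
tool_pos: [0.6169, 0.0966, 0.0535]
tcp_rot: [[-0.154, 0.988, -0.001], [0.988, 0.154, 0.001], [0.001, -0.001, -1.0]]
ft_force: [-4.1, 1.8, 6.3]
width: 0.0184
```

Call:
arm_command:
  commands:
    - {"delta_pos": [-0.001,0,0],"rotation": [0,0,0],"jaw": 1}
    - {"delta_pos": [-0.002,0,0],"rotation": [0,0,0],"jaw": 1}
    - {"delta_pos": [-0.003,0,0],"rotation": [0,0,0],"jaw": 1}

```text
t: 20.72
tool_pos: [0.6173, 0.0937, 0.0535]
tcp_rot: [[-0.154, 0.988, -0.001], [0.988, 0.154, 0.001], [0.001, -0.001, -1.0]]
ft_force: [-3.8, 1.9, 6.3]
width: 0.0181
```

Call:
arm_command:
  commands:
    - {"delta_pos": [-0.001,0,0],"rotation": [0,0,0],"jaw": 1}
    - {"delta_pos": [-0.002,0,0],"rotation": [0,0,0],"jaw": 1}

```text
t: 20.98
tool_pos: [0.6176, 0.0917, 0.0535]
tcp_rot: [[-0.154, 0.988, -0.001], [0.988, 0.154, 0.001], [0.001, -0.001, -1.0]]
ft_force: [-4.4, 1.4, 6.8]
width: 0.0181
```

Call:
arm_command:
  commands:
    - {"delta_pos": [-0.001,0,0],"rotation": [0,0,0],"jaw": 1}
    - {"delta_pos": [-0.002,0,0],"rotation": [0,0,0],"jaw": 1}

```text
t: 21.22
tool_pos: [0.6179, 0.0897, 0.0535]
tcp_rot: [[-0.154, 0.988, -0.002], [0.988, 0.154, 0.001], [0.001, -0.001, -1.0]]
ft_force: [-4.6, 0.6, 6.5]
width: 0.0183
```

Call:
arm_command:
  commands:
    - {"delta_pos": [-0.001,0,0],"rotation": [0,0,0],"jaw": 1}
    - {"delta_pos": [-0.002,0,0],"rotation": [0,0,0],"jaw": 1}

```text
t: 21.48
tool_pos: [0.6182, 0.0877, 0.0535]
tcp_rot: [[-0.154, 0.988, -0.002], [0.988, 0.154, 0.001], [0.001, -0.001, -1.0]]
ft_force: [-4.3, 2.0, 5.9]
width: 0.0182
```

Call:
arm_command:
  commands:
    - {"delta_pos": [-0.001,0,0],"rotation": [0,0,0],"jaw": 1}
    - {"delta_pos": [-0.002,0,0],"rotation": [0,0,0],"jaw": 1}

```text
t: 21.72
tool_pos: [0.6185, 0.0857, 0.0535]
tcp_rot: [[-0.154, 0.988, -0.002], [0.988, 0.154, 0.001], [0.001, -0.001, -1.0]]
ft_force: [-3.8, 2.2, 5.2]
width: 0.0178
```

Call:
arm_command:
  commands:
    - {"delta_pos": [-0.001,0,0],"rotation": [0,0,0],"jaw": 1}
    - {"delta_pos": [-0.0015,0,0],"rotation": [0,0,0],"jaw": 1}

```text
t: 21.98
tool_pos: [0.6186, 0.0848, 0.0535]
tcp_rot: [[-0.154, 0.988, -0.002], [0.988, 0.154, 0.002], [0.002, -0.001, -1.0]]
ft_force: [-4.3, 4.0, 6.1]
width: 0.0184
```

Call:
arm_command:
  commands:
    - {"delta_pos": [-0.001,0,0],"rotation": [0,0,0],"jaw": 1}
    - {"delta_pos": [-0.0015,0,0],"rotation": [0,0,0],"jaw": 1}

```text
t: 22.22
tool_pos: [0.6187, 0.0844, 0.0535]
tcp_rot: [[-0.155, 0.988, -0.002], [0.988, 0.155, 0.004], [0.004, -0.001, -1.0]]
ft_force: [-5.2, 7.3, 6.3]
width: 0.0182
```

Call:
arm_command:
  commands:
    - {"delta_pos": [-0.001,0,0],"rotation": [0,0,0],"jaw": 1}
    - {"delta_pos": [-0.0018,0,0],"rotation": [0,0,0],"jaw": 1}
    - {"delta_pos": [-0.0018,0,0],"rotation": [0,0,0],"jaw": 1}

```text
t: 22.6
tool_pos: [0.6187, 0.0843, 0.0535]
tcp_rot: [[-0.156, 0.988, -0.002], [0.988, 0.156, 0.007], [0.007, -0.001, -1.0]]
ft_force: [-5.6, 11.5, 7.0]
width: 0.0181
```

Along the rail that's ~12 N including ~2.4 N of friction, so ~10 N on the rod. Holding it there.

Call:
arm_command:
  commands:
    - {"delta_pos": [0,0,0],"rotation": [0,0,0],"jaw": 1}
    - {"delta_pos": [0,0,0],"rotation": [0,0,0],"jaw": 1}
    - {"delta_pos": [0,0,0],"rotation": [0,0,0],"jaw": 1}
    - {"delta_pos": [0,0,0],"rotation": [0,0,0],"jaw": 1}
    - {"delta_pos": [0,0,0],"rotation": [0,0,0],"jaw": 1}
    - {"delta_pos": [0,0,0],"rotation": [0,0,0],"jaw": 1}

```text
t: 23.35
tool_pos: [0.6187, 0.0843, 0.0535]
tcp_rot: [[-0.156, 0.988, -0.002], [0.988, 0.156, 0.007], [0.007, -0.001, -1.0]]
ft_force: [-4.7, 11.2, 8.0]
width: 0.0182
```

Call:
arm_command:
  commands:
    - {"delta_pos": [0.0015,0,0],"rotation": [0,0,0],"jaw": 1}
    - {"delta_pos": [0.003,0,0],"rotation": [0,0,0],"jaw": 1}
    - {"delta_pos": [0.003,0,0],"rotation": [0,0,0],"jaw": 0.6}
    - {"delta_pos": [0.003,0,0],"rotation": [0,0,0],"jaw": 0.4}
    - {"delta_pos": [0.003,0,0],"rotation": [0,0,0],"jaw": 0.4}
    - {"delta_pos": [0.003,0,0],"rotation": [0,0,0],"jaw": 0.4}

```text
t: 24.1
tool_pos: [0.6196, 0.0832, 0.0523]
tcp_rot: [[-0.153, 0.988, -0.001], [0.988, 0.153, 0.0], [0.0, -0.001, -1.0]]
ft_force: [0.6, 0.1, 0.4]
width: 0.0509
```

Call:
arm_command:
  commands:
    - {"delta_pos": [0,0,-0.02],"rotation": [0,0,0],"jaw": 0.4}
    - {"delta_pos": [0,0,-0.05],"rotation": [0,0,0],"jaw": 0.4}
    - {"delta_pos": [0,0,-0.1],"rotation": [0,0,0],"jaw": 0.4}
    - {"delta_pos": [0,0.02,-0.15],"rotation": [0,0,0],"jaw": 0.4}
    - {"delta_pos": [0.03,-0.03,-0.18],"rotation": [0,0,0],"jaw": 0.4}
    - {"delta_pos": [0.09,-0.06,-0.2],"rotation": [0,0,0],"jaw": 0.4}
    - {"delta_pos": [0.15,-0.08,-0.2],"rotation": [0,0,0],"jaw": 0.4}
    - {"delta_pos": [0.15,-0.08,-0.2],"rotation": [0,0,0],"jaw": 0.4}

```text
t: 25.1
tool_pos: [0.5159, 0.222, 0.2535]
tcp_rot: [[-0.158, 0.987, -0.0], [0.987, 0.158, 0.001], [0.001, 0.0, -1.0]]
ft_force: [0.8, 0.7, -0.3]
width: 0.0512
```

```bash
python3 - <<'E'
from h import *
from bench import grab_frame,readout
o=readout.get_obs();print(o["t"],o["tool_pos"],o["ft_force"],o["width"])
ims=[]
for n in("side","top"):
    s=grab_frame(n); u,v=proj(s,MOUTH+.1*FX).astype(int); print(n,u-50,v-45,[proj(s,MOUTH+k*FX).round(1).tolist() for k in(.0,.05,.118)])
    ims.append(cv2.resize(s["frame"][v-45:v+45,u-50:u+50,::-1],None,fx=4,fy=4,interpolation=cv2.INTER_CUBIC))
cv2.imwrite("pics/s7.png",np.hstack(ims))
E
```

```text
25.1 [0.51586855 0.22202519 0.2535079 ] [ 0.81331896  0.71043987 -0.33311461] 0.05120985449605487
side 216 163 [[287.1, 194.5], [277.3, 201.1], [263.0, 210.7]]
top 259 108 [[344.6, 149.7], [327.2, 151.9], [303.4, 154.7]]
```

View pics/s7.png

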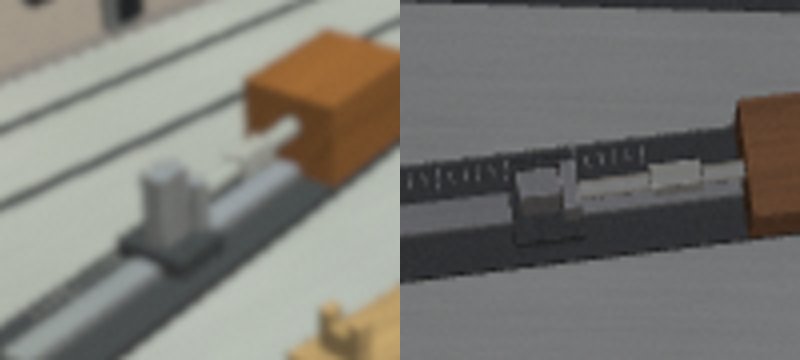

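The striker stands against the rod's tail (about (303,155) in the top view), the rod is in the bore, and the gripper is clear. Handing in.

```bash
python3 -c "
from bench import ticket
print(ticket.finish_job())"
```

```text
the job is handed in; nothing more can be done
None
```

The job is done and handed in at about 25 s of the 64 s; the system gave no verdict.

- **Rod:** I took it from the cradle and slid it into the bore. It bottomed at about 50 mm depth, and I held it there with about 8.4 N for over 0.5 s before letting go.
- **Carriage:** I gripped it by its tab and slid it up against the rod's tail. I held it there for over 0.5 s with about 12 N measured along the rail. Taking off about 2 N of rail friction, that is about 10 N on the rod. I then eased off, opened the gripper and backed away.
- **Last checks:** Both cameras show the rod standing in the bore with the striker against its tail, about 118 mm from the mouth, and the gripper clear. The wrist force read near zero. I only judged the striker-to-tail gap by eye at about 2.7 mm per pixel, so it is not confirmed to the 3 mm limit.
- **Bystanders:** I kept away from the glue bottle, spanner and push block, but did not check their positions again at the end.
- **Disagreement:** The side camera was off by 1–2 pixels from my estimates. The offset was about the same on the rod and the mouth, so it cancelled out.

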